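# Load the test tiles into the dryer and click it on

## Task

Lift the blue tray of glaze test tiles onto the loading shelf of the white tile dryer, end handle outward, and let go of it there; then slide it fully home into the dryer, its rear wall flush with the dryer's front, without spilling tiles, dropping it or ramming it. Then turn the orange knob on top of the dryer clockwise until it clicks past its detent, let go, and leave the other things on the table where they are.

Things in the scene. Friction and masses are not known exactly. Their poses are not given: they have to be found in the camera images.
- dryer: White low tile dryer, fixed; origin under the centre of its housing, on the table. Housing 200 (x) x 200 (y) x 100 mm high. Its mouth is in the face at x = -100 mm, looking along its own -x; a loading shelf 20 mm above the table lies before it. The tray goes in along the dryer's +x.
- mouth (a point): Middle of the mouth's lower edge, in the dryer's front face; dryer axes. The mouth is 122 mm wide, 62 mm high, 150 mm deep to a flat back stop. The aluminium shelf, level with the floor inside, reaches 170 mm out from it, 170 mm wide. On it two steel guide rails 12 mm high, 122 mm apart at the mouth, open to about 150 mm apart 150 mm out.
- dryer_home (a point): On the dryer's floor, 20 mm above the table: where the tray's origin lies when the tray is fully home (nose on the back stop, rear wall flush with the front face, tray axes parallel to the dryer's). Axes are those of the dryer.
- shelf_mid (a point): On the loading shelf, 160 mm before dryer_home along the dryer's -x; dryer axes. With the tray's origin here and axes parallel, the tray's body lies wholly on the shelf, nose 10 mm before the mouth, its handle end overhanging the shelf's outer edge.
- tray: Blue open tray, 150 (x) x 110 (y) x 12 mm, floor and rims 4 mm thick, 0.25 to 0.42 kg plus four tiles; origin under the centre of the 150 x 110 body. Nose at x = +75 mm, rear wall at x = -75 mm. Behind the rear wall a tongue 50 mm wide, 6 mm thick, carries the end handle. It slides with 2 to 5 N of friction; rails and mouth guide it in.
- tray_grip (a point): Grip point of the tray's wooden carrying grip, 42 mm above the tray's underside over its origin; tray axes. The grip is 60 mm along x, 12 mm thick along y, its top 50 mm above the underside. Pinch it along y to lift the tray; the centre of mass is within 15 mm of it in x. The tiles beside it reach 11 mm above the underside.
- tray_handle (a point): Grip point of the tray's end handle, 131 mm behind the tray's origin (-x), 34 mm above its underside; tray axes. An upright wooden tab 8 mm thick along x, 45 mm wide along y, top 42 mm above the underside, 52 mm clear behind the rear wall. It stays outside the dryer. Pinch it along x, or push it, to slide the tray.
- knob (a joint): Angle of the knob, rad, 0 to 1.5; grows clockwise seen from above; starts at 0 to 0.05. A detent resists the turn, most (about 0.2 N m, plus 0.03 of friction) near 0.4; the crest is at 0.75; beyond it the knob is driven on by itself into a notch at about 1.45 (the click). Let go before the crest and it springs back.
- knob_grip (a point): On the knob's vertical axis, 131 mm above the table, 10 mm below the bar's top. The knob is a black disc 50 mm across on the dryer's top with an orange bar 46 mm long, 14 mm thick, standing from 109 to 141 mm above the table. The point turns with the knob: the bar lies along the point's x (dryer's x at joint value 0); pinch it along the point's y.
- tile0: Glazed test tile, terracotta red, 62 x 38 x 7 mm, 35 g, lying loose flat in the tray beside the carrying grip; origin under its centre.
- tile1: Glazed test tile, blue, 62 x 38 x 7 mm, 35 g, lying loose flat in the tray beside the carrying grip; origin under its centre.
- tile2: Glazed test tile, white, 62 x 38 x 7 mm, 35 g, lying loose flat in the tray beside the carrying grip; origin under its centre.
- tile3: Glazed test tile, green, 62 x 38 x 7 mm, 35 g, lying loose flat in the tray beside the carrying grip; origin under its centre.
- jar_red: Small red glaze jar, 48 mm across, 60 mm tall, loose; a bystander, not to be disturbed.
- jar_white: Small white jar with blue cap, 48 mm across, 55 mm tall, loose; a bystander, not to be disturbed.
- mug: Terracotta mug, 80 mm across, 90 mm tall, loose; a bystander, not to be disturbed.
- bowl: White bowl, 140 mm across, 55 mm tall, loose; a bystander, not to be disturbed.
- rib: Flat wooden pottery rib 100 x 50 x 8 mm, loose; a bystander, not to be disturbed.
- kidney: Flat steel scraper 90 x 55 x 6 mm, loose; a bystander, not to be disturbed.
Mind the look-alikes: they are no part of the job. What is meant by the tile1 is not purple, and is the larger of those in its own colour.

How it is judged (in metres and radians):
On the way, in this order (a step that is already met when the one before it is completed fails the run):
1. the tray stands on the loading shelf, handle end outward, not yet home, and the fingers have let go of it (x of tray in the frame of dryer_home between -0.25 and -0.05 m and y of tray in the frame of dryer_home between -0.03 and 0.03 m and z of tray in the frame of dryer_home between -0.004 and 0.006 m and linear speed of tray below 0.03 m/s and contact force between the fingers and tray below 0.1 N), for 0.2 s.
2. the tray is slid fully home in the dryer (x of tray in the frame of dryer_home between -0.008 and 0.006 m and y of tray in the frame of dryer_home between -0.012 and 0.012 m and z of tray in the frame of dryer_home between -0.004 and 0.005 m and angle between the x axis of tray and the x axis of dryer, either way round below 0.1 rad), for 0.2 s.
3. the knob has clicked past its detent (value of joint knob above 1.15 rad), for 0.2 s.
At the end, for the whole second after the job is handed in: The tray is at rest fully home in the dryer (within 8 mm of the back stop, 12 mm sideways, flat on the floor, within 0.1 rad), end handle outward, all four tiles lie in it, and the knob rests past its detent (joint above 1.15 rad), released (all of step 2 and x of tile0 in the frame of tray between -0.075 and 0.075 m and y of tile0 in the frame of tray between -0.055 and 0.055 m and z of tile0 in the frame of tray between 0 and 0.016 m and x of tile1 in the frame of tray between -0.075 and 0.075 m and y of tile1 in the frame of tray between -0.055 and 0.055 m and z of tile1 in the frame of tray between 0 and 0.016 m and x of tile2 in the frame of tray between -0.075 and 0.075 m and y of tile2 in the frame of tray between -0.055 and 0.055 m and z of tile2 in the frame of tray between 0 and 0.016 m and x of tile3 in the frame of tray between -0.075 and 0.075 m and y of tile3 in the frame of tray between -0.055 and 0.055 m and z of tile3 in the frame of tray between 0 and 0.016 m and value of joint knob above 1.15 rad and velocity of joint knob below 0.1 rad/s and linear speed of tray below 0.02 m/s); the robot touches nothing.
It fails at once if the tray is dropped onto or rammed into the dryer (faster than 0.5 m/s on or within 15 mm above its shelf or floor) (x of tray in the frame of dryer_home between -0.25 and 0.02 m and y of tray in the frame of dryer_home between -0.06 and 0.06 m and z of tray in the frame of dryer_home below 0.015 m and linear speed of tray above 0.5 m/s).
It fails at once if a bystander is shifted by more than 30 mm (distance of any of jar_red, jar_white, mug, bowl, rib, kidney from where it was at the start of the episode above 0.03 m).
It also fails if it takes over 72 s, if anything falls off the work surface, if the arm or the gripper's body presses on something with over 40 N, if the wrist force passes 120 N, or if a joint passes its speed limit or range.

## Robot

A 6-joint arm with a two-finger parallel gripper is mounted at the origin on the work surface. World frame = base frame: x ahead of the robot, y to its left, z up, the work surface at z = 0. Lengths are in m, angles in degrees, forces in N, time in s.
With the tool pointing down it reaches from about 0.375 to 0.975 m from the base axis. Payload 3.8 kg.
Tool frame: the origin (TCP) lies at the very end of the fingers, on their centre line; the grasp point (between the pads) lies 19 mm behind it; z points along the fingers, y is the line along which they close (so a half turn about z gives the same grasp; the last joint's range is limited). The gripper opens to 88 mm and grips with 3 to 60 N. Pads are 18 mm wide; open, the fingers measure 123 mm over their backs; the gripper's body (75 mm by 187 mm) begins 45 mm behind the grasp point.
Start: joints at [-67.489, 15.12, 91.902, -0, 72.978, -2.114], TCP at [0.281, -0.614, 0.239] pointing down, gripper open.
Joint ranges: [-150.88, 150.88], [-54.13, 125.18], [17.81, 147.31], [-75.09, 255.09], [0, 152.58], [-146.25, 146.25]. Speed limits (degrees/s): [147.25, 147.25, 180, 180, 180, 180].

## Interface

Orientations are given as a 3x3 rotation matrix whose columns are the frame's x, y, z axes.
In Python, from workcell import ctrl gives the robot as it stands.
- The arm moves only by the shell command python3 -m pendant 'ROWS' [OPENING]. ROWS is JSON, a list of rows, each an object with "delta_pos": the shift along the tool's x, y, z in units of 60 mm (1.0 is 60 mm), a list of three; "angular": the turn, a rotation vector about the tool's x, y, z in units of 8 degrees (1.0 is 8 degrees), a list of three. In form: [{"delta_pos": [tx, ty, tz], "angular": [rx, ry, rz]}, ...]. A call has 1 to 5 rows; each row shifts and turns the commanded pose from where the row before left it, along the tool's axes as they then stand; what a row does not reach is not made up. A row lasts 1/8 s, in which the tool goes at most 62.5 mm and 10.7 degrees, less where a joint would pass 70% of its speed; a pose out of reach is approached as far as the arm can. A call is refused whole if a number of a shift passes 1 or a number of a turn 1, either way. A call with a gripper value outside its range is refused whole. OPENING is the closure, from -1 (fully open) to 1 (shut), set as the call begins (- or left out, the last holds). The fingers move at their own pace and stop on an object; the grip force is fixed at half the most. Time passes only in rows, so rows that do not move let the fingers close. It gives the time, the measured TCP pose, the force, the opening and the grip force at its end, in the units of the state.
- ctrl.get_obs(): the state, without advancing time (a new reading comes with each control period).
- ctrl.get_image(name): name is "side" or "top"; returns a dict with "pixels" (400x640x3 uint8, red, green, blue), "mtx" (3x3 intrinsics, pixels), "R" (3x3) and "t" (3): a world point X has camera coordinates R X + t. Camera axes: x right, y down, z forward; pixel columns grow to the right and rows downward; lengths in m; the calibration is good to about 2 mm. A picture is of the moment at which its call begins. There is no depth.
- ctrl.finish_job(): hands the job in; it is judged then, once.
The state is a dict: "clock": time; "joint_pos": joint angles; "joint_velocities": joint speeds; "tau": joint torques, N m; "tool_pos": TCP position; "tool_rot": TCP orientation; "wrist_force": force on the tool from outside, world axes, zero at the start; "wrist_torque": the same for the moment, N m; "gripper_width": opening from 0.0 (shut) to 1.0 (fully open); "finger_force": force on a finger pad.
Only numpy, scipy, OpenCV 4.12 (cv2) and the standard library are available. Lean on these libraries where they do the work, as an engineer would, in place of code of your own. Each camera call takes 0.05 s, during which the arm holds its last target. There are 200 camera calls.

## Working session

There is one attempt and no reset: what is moved stays moved. The work goes in short steps, Python scripts to look and compute and a shell command to move; the robot and the scene stay as the last step left them, time stands still between calls to the robot, and variables do not carry over. Pictures are saved under pics/ and viewed, at most 10 in all, crops included, and the job is handed in when it is done.

```bash
mkdir -p pics; python3 - <<'E'
from workcell import ctrl
import cv2,numpy as np
for n in("side","top"):
    i=ctrl.get_image(n); cv2.imwrite(f"pics/{n}0.png",i["pixels"][:,:,::-1]); np.savez(f"{n}0.npz",**i)
    print(n,i["mtx"].tolist(),i["R"].tolist(),i["t"].tolist())
o=ctrl.get_obs();print(o["clock"],o["tool_pos"],o["tool_rot"],o["gripper_width"])
E
```

```text
side [[364.78326180290463, 0.0, 322.78237832032397], [0.0, 364.78326180290463, 192.63190294153313], [0.0, 0.0, 1.0]] [[-0.9275216880697655, -0.3735674882285002, -0.01228209668022136], [-0.2738201397882765, 0.7014941470142343, -0.6579730182546247], [0.2544131466857435, -0.6069211591660169, -0.7529413372567859]] [0.5821835551928798, 0.17099084300898038, 0.9066590600044555]
top [[412.59178177148056, 0.0, 318.4108432490306], [0.0, 412.59178177148056, 199.59746716736075], [0.0, 0.0, 1.0]] [[0.006867672653671346, -0.9999761870195725, -0.0006785765386131486], [-0.9847454049995669, -0.006645080194003109, -0.1738744669048744], [0.17386581724008027, 0.0018623380498741077, -0.9847675915120415]] [0.06496801396375293, 0.5681505961546777, 1.0551663154546858]
0.1 [ 0.28102123 -0.61301394  0.23753123] [[ 9.09033540e-01  4.16722244e-01 -7.70790708e-04]
 [ 4.16722951e-01 -9.09031681e-01  1.83967127e-03]
 [ 6.59587670e-05 -1.99352907e-03 -9.99998011e-01]] 1.000522808522672
```

View pics/top0.png

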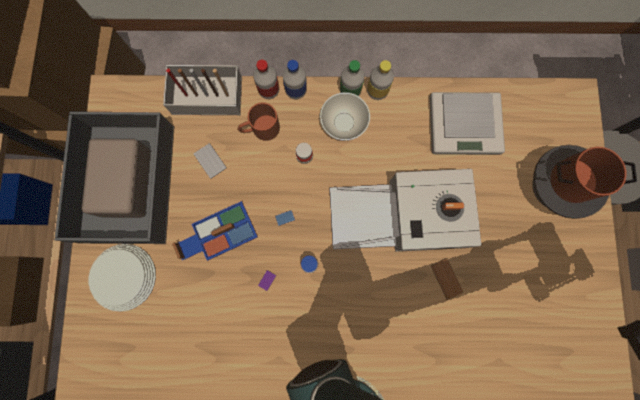

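View pics/side0.png

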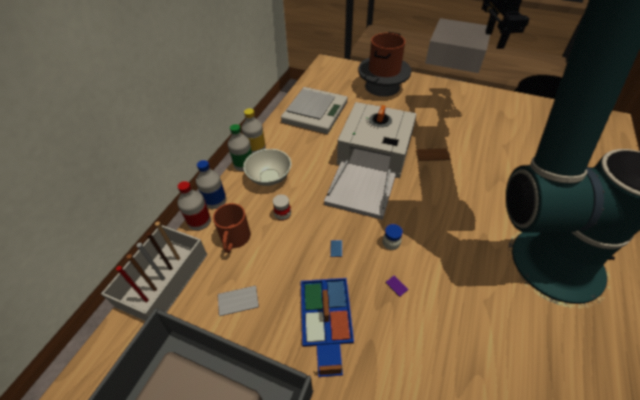

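The top view shows the tray at about (225,230) with its handle to the left (188,247), the dryer at (437,208) with its mouth facing left, and the knob at (451,207). Candidates for tile1 are the blue tile in the tray (240,234), the small blue one on the table (285,217) and the purple one (267,280). The larger blue one in the tray fits the description, and I'll confirm it in an enlarged crop.

```bash
python3 - <<'E'
import cv2
t=cv2.imread("pics/top0.png");s=cv2.imread("pics/side0.png")
cv2.imwrite("pics/ctop.png",cv2.resize(t[190:290,165:325],None,fx=5,fy=5,interpolation=2))
cv2.imwrite("pics/cdry.png",cv2.resize(t[160:260,325:485],None,fx=5,fy=5,interpolation=2))
E
```

```text
(no output)
```

View pics/ctop.png

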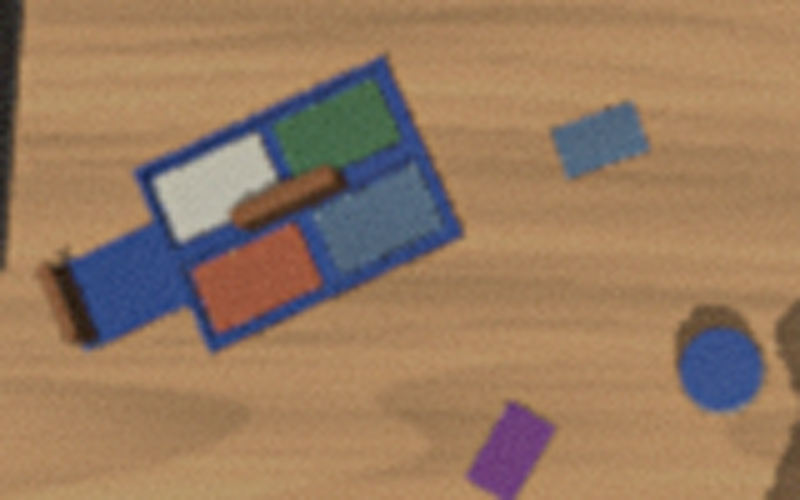

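View pics/cdry.png

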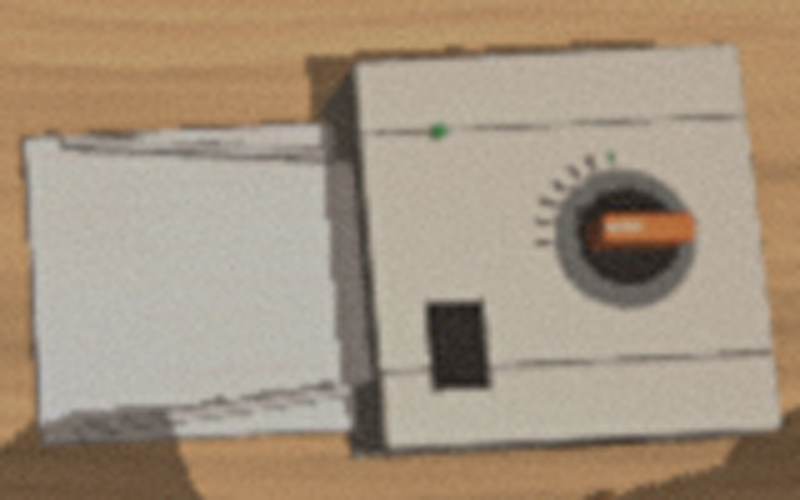

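The crop shows tile1 as the larger blue tile in the tray at crop (380,215). The blue one on the table at (600,140) is clearly smaller, and (510,450) is purple. Next I fit the poses from the corners.

```bash
cat > h.py <<'E'
import numpy as np
from scipy.optimize import least_squares
def proj(c,X):
    P=(c["R"]@np.asarray(X,float).T).T+c["t"]; P=P@c["mtx"].T; return P[:,:2]/P[:,2:]
def place(p,L):
    L=np.asarray(L,float);c,s=np.cos(p[2]),np.sin(p[2])
    return np.c_[p[0]+c*L[:,0]-s*L[:,1],p[1]+s*L[:,0]+c*L[:,1],L[:,2]]
def fit(c,L,px,p0=(.5,0,-1.57)):
    r=least_squares(lambda p:(proj(c,place(p,L))-px).ravel(),p0); return r.x,r.fun.reshape(-1,2)
def crop(px,o,f=5): return (np.array(px,float)+.5)/f-.5+np.array(o)
def ray(c,uv,z):
    d=c["R"].T@np.linalg.solve(c["mtx"],[*uv,1]);o=-c["R"].T@c["t"]; return o+d*(z-o[2])/d[2]
E
python3 - <<'E'
from h import *
c=dict(np.load("top0.npz"));s=dict(np.load("side0.npz"))
px=crop([(387,57),(463,237),(213,350),(137,172)],(165,190))
L=[(.075,.055,.012),(.075,-.055,.012),(-.075,-.055,.012),(-.075,.055,.012)]
t,r=fit(c,L,px);print("tray",t[:2],np.degrees(t[2]),r.round(1).tolist())
px=crop([(737,45),(780,430),(385,455),(355,65),(22,138),(43,443)],(325,160))
L=[(.1,.1,.1),(.1,-.1,.1),(-.1,-.1,.1),(-.1,.1,.1),(-.27,.085,.02),(-.27,-.085,.02)]
d,r=fit(c,L,px);print("dryer",d[:2],np.degrees(d[2]),r.round(1).tolist())
g=place(t,[(0,0,.042),(-.131,0,.034)]);print(g)
# dryer_home: nose at 0.05 => origin at -0.025
h=place(d,[(-.025,0,.02),(-.185,0,.02),(-.1,0,.02)]);print(h)
kt=ray(c,crop([(643,229)],(325,160))[0],.141);print("knob",kt)
for i,n in(((c,"top"),(s,"side"))):
    print(n,proj(i,place(t,[(.03,0,.05),(-.03,0,.05),(-.131,.0225,.042),(-.131,-.0225,.042),(.075,.055,.012),(-.075,.055,.012)])).round(1).tolist(), proj(i,place(d,[(.1,.1,.1),(-.1,-.1,.1),(-.27,.085,.02),(-.27,-.085,.02)])).round(1).tolist())
# bystanders
for n,u,z in(("jarw",(305,152),.055),("jarb",(309,264),.055),("rib?",(210,160),.0),("smallblue",(285,217),0),("mug",(262,119),.09),("bowl",(345,116),.055)): print(n,ray(c,u,z).round(3))
E
```

```text
tray [0.48763913 0.32478498] -64.69420974616315 [[0.0, -0.2], [0.6, -0.1], [-0.3, 0.7], [-0.3, -0.5]]
dryer [ 0.53782552 -0.23463139] -86.87932795669334 [[0.3, -0.1], [0.7, 0.5], [0.0, -0.7], [-0.4, -0.5], [0.1, -0.0], [-0.8, 0.7]]
[[0.48763913 0.32478498 0.042     ]
 [0.43164328 0.44321413 0.034     ]]
[[ 0.53646455 -0.20966847  0.02      ]
 [ 0.52775429 -0.04990573  0.02      ]
 [ 0.53238162 -0.13477968  0.02      ]]
knob [ 0.53939993 -0.26125809  0.141     ]
top [[231.9, 224.0], [210.9, 233.5], [173.2, 242.1], [179.4, 257.7], [242.0, 200.8], [191.7, 223.5]] [[472.3, 168.5], [401.6, 249.9], [329.1, 187.2], [332.4, 248.9]]
side [[325.5, 286.5], [327.3, 312.4], [319.4, 364.6], [342.2, 363.1], [301.5, 277.9], [302.9, 341.9]] [[355.6, 100.5], [405.3, 153.0], [323.9, 199.5], [383.6, 214.5]]
jarw [0.698 0.106 0.055]
jarb [0.397 0.092 0.055]
rib? [0.689 0.379 0.   ]
smallblue [0.527 0.161 0.   ]
mug [0.778 0.221 0.09 ]
bowl [ 0.802 -0.003  0.055]
```

Both fits have under 1 px residuals, and the side view agrees. I'll turn the tool to the tray's heading of 115.3° first, then translate.

```bash
cat >> h.py <<'E'
def goto(x,y,z,head):
    "units of shift in tool axes, after turning to heading (deg, tool x); turn in units"
    from workcell import ctrl
    o=ctrl.get_obs();R=np.array(o["tool_rot"]);p=np.array(o["tool_pos"])
    a=np.radians(head);T=np.c_[[np.cos(a),np.sin(a),0],[np.sin(a),-np.cos(a),0],[0,0,-1]]
    from scipy.spatial.transform import Rotation as Ro
    print("t",round(o["clock"],2),"pos",p.round(4),"shift(now axes)",(R.T@(np.array([x,y,z])-p)/.06).round(3),"turn",(np.degrees(Ro.from_matrix(R.T@T).as_rotvec())/8).round(3),"F",np.round(o["wrist_force"],1),"w",round(o["gripper_width"],3),"ff",np.round(o["finger_force"],1))
E
Z='{"delta_pos":[0,0,0],"angular":[0,0,-1]}'
python3 -m pendant '[{"delta_pos":[0,0,0],"angular":[0,0,-1]},{"delta_pos":[0,0,0],"angular":[0,0,-1]},{"delta_pos":[0,0,0],"angular":[0,0,-1]},{"delta_pos":[0,0,0],"angular":[0,0,-1]},{"delta_pos":[0,0,0],"angular":[0,0,-1]}]' -1
python3 -m pendant '[{"delta_pos":[0,0,0],"angular":[0,0,-1]},{"delta_pos":[0,0,0],"angular":[0,0,-1]},{"delta_pos":[0,0,0],"angular":[0,0,-1]},{"delta_pos":[0,0,0],"angular":[0,0,-1]},{"delta_pos":[0,0,0],"angular":[0,0,-1]}]'
python3 -m pendant '[{"delta_pos":[0,0,0],"angular":[0,0,-1]},{"delta_pos":[0,0,0],"angular":[0,0,-0.34]},{"delta_pos":[0,0,0],"angular":[0,0,0]}]'
python3 -c "
from h import *
goto(.4876,.3248,.2,115.3)"
```

```text
clock: 0.72
tool_pos: [0.2811, -0.6132, 0.2379]
tool_rot: [[0.424, 0.905, -0.0], [0.905, -0.424, 0.001], [0.001, -0.001, -1.0]]
wrist_force: [0.1, 0.2, -0.8]
gripper_width: 1.004
finger_force: 0.0
clock: 1.35
tool_pos: [0.2811, -0.6132, 0.2379]
tool_rot: [[-0.257, 0.966, -0.0], [0.966, 0.257, 0.001], [0.001, -0.0, -1.0]]
wrist_force: [-0.3, -0.0, -0.3]
gripper_width: 1.003
finger_force: 0.0
clock: 1.72
tool_pos: [0.2811, -0.6133, 0.238]
tool_rot: [[-0.428, 0.904, -0.0], [0.904, 0.428, 0.001], [0.001, 0.0, -1.0]]
wrist_force: [0.5, 0.0, 0.6]
gripper_width: 1.001
finger_force: 0.0
t 1.73 pos [ 0.2811 -0.6133  0.238 ] shift(now axes) [12.662  9.795  0.649] turn [ 0.    -0.008  0.001] F [0.5 0.  0.6] w 1.001 ff 0.0
```

```bash
python3 -m pendant '[{"delta_pos":[0.4,0.3,0],"angular":[0,0,0]},{"delta_pos":[0.7,0.54,0],"angular":[0,0,0]},{"delta_pos":[0.7,0.54,0],"angular":[0,0,0]},{"delta_pos":[0.7,0.54,0],"angular":[0,0,0]},{"delta_pos":[0.7,0.54,0],"angular":[0,0,0]}]' >/dev/null
python3 -m pendant '[{"delta_pos":[0.7,0.54,0],"angular":[0,0,0]},{"delta_pos":[0.7,0.54,0],"angular":[0,0,0]},{"delta_pos":[0.7,0.54,0],"angular":[0,0,0]},{"delta_pos":[0.7,0.54,0],"angular":[0,0,0]},{"delta_pos":[0.7,0.54,0],"angular":[0,0,0]}]' >/dev/null
python3 -m pendant '[{"delta_pos":[0.7,0.54,0],"angular":[0,0,0]},{"delta_pos":[0.7,0.54,0],"angular":[0,0,0]},{"delta_pos":[0.7,0.54,0],"angular":[0,0,0]},{"delta_pos":[0.7,0.54,0],"angular":[0,0,0]},{"delta_pos":[0.7,0.54,0],"angular":[0,0,0]}]' >/dev/null
python3 -m pendant '[{"delta_pos":[0.7,0.54,0],"angular":[0,0,0]},{"delta_pos":[0.7,0.54,0.3],"angular":[0,0,0]},{"delta_pos":[0.5,0.4,0.34],"angular":[0,0,0]},{"delta_pos":[0.2,0.1,0],"angular":[0,0,0]},{"delta_pos":[0,0,0],"angular":[0,0,0]}]' >/dev/null
python3 -c "
from h import *
goto(.4876,.3248,.023,115.3)"
```

```text
t 4.22 pos [0.477  0.296  0.2004] shift(now axes) [0.359 0.366 2.957] turn [-0.004  0.003  0.012] F [ 0.1 -0.6 -0.8] w 0.999 ff 0.0
```

```bash
python3 -m pendant '[{"delta_pos":[0.36,0.366,0],"angular":[0,0,0]},{"delta_pos":[0,0,0.7],"angular":[0,0,0]},{"delta_pos":[0,0,0.7],"angular":[0,0,0]},{"delta_pos":[0,0,0.7],"angular":[0,0,0]},{"delta_pos":[0,0,0],"angular":[0,0,0]}]' >/dev/null
python3 - <<'E'
from h import *
from workcell import ctrl
import cv2
goto(.4876,.3248,.023,115.3)
a=ctrl.get_image("side")["pixels"][220:400,230:430,::-1];b=ctrl.get_image("top")["pixels"][170:290,150:290,::-1]
cv2.imwrite("pics/g1.png",np.hstack([cv2.resize(a,(400,400),interpolation=2),cv2.resize(b,(400,400),interpolation=2)]))
E
```

```text
t 4.85 pos [0.4854 0.3217 0.0718] shift(now axes) [0.033 0.06  0.814] turn [-0.049  0.008 -0.006] F [-0.3  0.4  0.2] w 1.001 ff 0.0
```

View pics/g1.png

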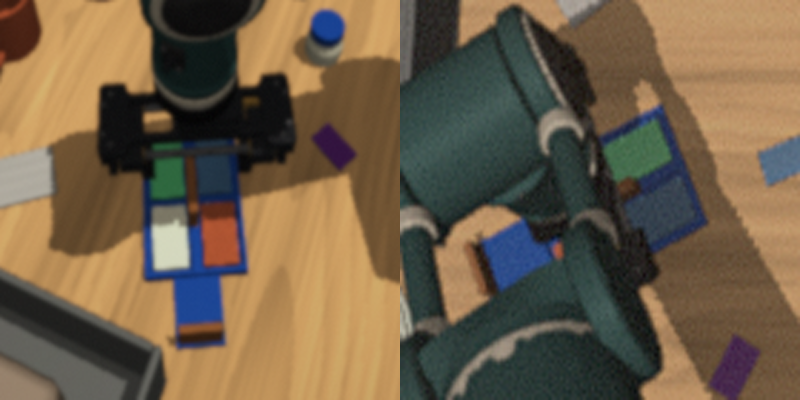

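The gripper straddles the carrying grip (side crop, about (192,190)) with clearance on both sides. I'll descend, close and lift.

```bash
python3 -m pendant '[{"delta_pos":[0,0,0],"angular":[0,0,0]}]' >/dev/null
python3 -c "
from h import *
goto(.4876,.3248,.023,115.3)"
python3 -m pendant '[{"delta_pos":[0.03,0.04,0.4],"angular":[0,0,0]},{"delta_pos":[0,0,0.4],"angular":[0,0,0]},{"delta_pos":[0,0,0],"angular":[0,0,0]},{"delta_pos":[0,0,0],"angular":[0,0,0]}]' >/dev/null
python3 -c "
from h import *
goto(.4876,.3248,.023,115.3)"
python3 -m pendant '[{"delta_pos":[0,0,0],"angular":[0,0,0]},{"delta_pos":[0,0,0],"angular":[0,0,0]},{"delta_pos":[0,0,0],"angular":[0,0,0]},{"delta_pos":[0,0,0],"angular":[0,0,0]},{"delta_pos":[0,0,0],"angular":[0,0,0]}]' 1
python3 -m pendant '[{"delta_pos":[0,0,0],"angular":[0,0,0]},{"delta_pos":[0,0,0],"angular":[0,0,0]},{"delta_pos":[0,0,0],"angular":[0,0,0]},{"delta_pos":[0,0,0],"angular":[0,0,0]}]'
```

```text
t 5.08 pos [0.4898 0.3254 0.0774] shift(now axes) [ 0.007 -0.042  0.906] turn [ 0.035 -0.003  0.001] F [ 0.3 -0.7  0.1] w 0.999 ff 0.0
t 5.58 pos [0.4904 0.3281 0.0282] shift(now axes) [-0.03  -0.067  0.087] turn [ 0.02  -0.002  0.006] F [ 0.1 -0.4  0.1] w 1.001 ff 0.0
clock: 6.2
tool_pos: [0.4891, 0.3274, 0.0262]
tool_rot: [[-0.428, 0.904, -0.0], [0.904, 0.428, -0.0], [0.0, -0.0, -1.0]]
wrist_force: [-0.5, 0.1, -0.2]
gripper_width: 0.458
finger_force: 0.0
clock: 6.7
tool_pos: [0.4891, 0.3274, 0.0262]
tool_rot: [[-0.428, 0.904, -0.0], [0.904, 0.428, -0.0], [-0.0, -0.0, -1.0]]
wrist_force: [-1.5, -0.1, 0.3]
gripper_width: 0.129
finger_force: 30.0
```

```bash
python3 -m pendant '[{"delta_pos":[0,0,-0.05],"angular":[0,0,0]},{"delta_pos":[0,0,-0.1],"angular":[0,0,0]},{"delta_pos":[0,0,-0.2],"angular":[0,0,0]},{"delta_pos":[0,0,-0.3],"angular":[0,0,0]},{"delta_pos":[0,0,-0.3],"angular":[0,0,0]}]' 
python3 -m pendant '[{"delta_pos":[0,0,-0.3],"angular":[0,0,0]},{"delta_pos":[0,0,-0.3],"angular":[0,0,0]},{"delta_pos":[0,0,-0.2],"angular":[0,0,0]},{"delta_pos":[0,0,-0.1],"angular":[0,0,0]},{"delta_pos":[0,0,0],"angular":[0,0,0]}]' 
python3 - <<'E'
from h import *
from workcell import ctrl
import cv2
# target: tray origin at shelf_mid; TCP 2 mm behind
goto(.5276,-.048,.14,93.1)
a=ctrl.get_image("side")["pixels"][180:400,230:430,::-1]
cv2.imwrite("pics/g2.png",cv2.resize(a,None,fx=2.5,fy=2.5,interpolation=2))
E
```

```text
clock: 7.32
tool_pos: [0.4896, 0.3276, 0.0851]
tool_rot: [[-0.428, 0.904, 0.001], [0.904, 0.428, 0.001], [0.0, 0.001, -1.0]]
wrist_force: [-0.2, -0.2, -4.6]
gripper_width: 0.133
finger_force: 30.0
clock: 7.95
tool_pos: [0.4893, 0.3275, 0.1376]
tool_rot: [[-0.428, 0.904, 0.0], [0.904, 0.428, 0.0], [0.0, 0.0, -1.0]]
wrist_force: [0.2, -0.5, -4.7]
gripper_width: 0.133
finger_force: 30.0
t 7.95 pos [0.4893 0.3275 0.1376] shift(now axes) [-5.928 -2.102 -0.041] turn [ 3.000e-03 -1.000e-03  2.781e+00] F [ 0.2 -0.5 -4.7] w 0.133 ff 30.0
```

View pics/g2.png

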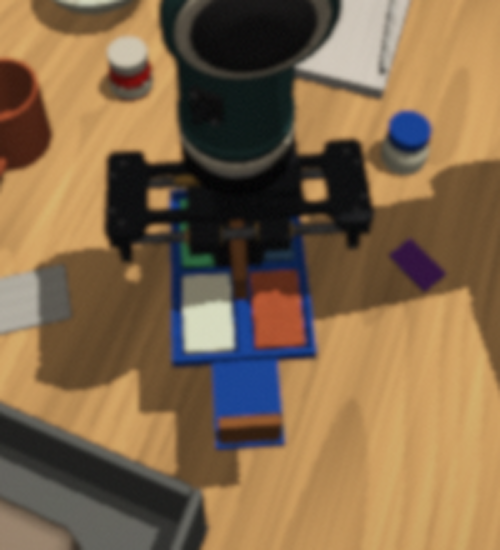

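The tray is level in the grasp with all four tiles in place; the handle is at (250,430) in the crop. Next: turn, then traverse.

```bash
python3 -m pendant '[{"delta_pos":[0,0,0],"angular":[0,0,0.4]},{"delta_pos":[0,0,0],"angular":[0,0,0.7]},{"delta_pos":[0,0,0],"angular":[0,0,0.7]},{"delta_pos":[0,0,0],"angular":[0,0,0.7]},{"delta_pos":[0,0,0],"angular":[0,0,0.28]}]' >/dev/null
python3 -c "
from h import *
goto(.5276,-.048,.14,93.1)"
python3 -m pendant '[{"delta_pos":[-0.15,0,0],"angular":[0,0,0]},{"delta_pos":[-0.3,0.02,0],"angular":[0,0,0]},{"delta_pos":[-0.45,0.02,0],"angular":[0,0,0]},{"delta_pos":[-0.5,0.02,0],"angular":[0,0,0]},{"delta_pos":[-0.5,0.02,0],"angular":[0,0,0]}]' >/dev/null
python3 -m pendant '[{"delta_pos":[-0.5,0.02,0],"angular":[0,0,0]},{"delta_pos":[-0.5,0.02,0],"angular":[0,0,0]},{"delta_pos":[-0.5,0.02,0],"angular":[0,0,0]},{"delta_pos":[-0.5,0.02,0],"angular":[0,0,0]},{"delta_pos":[-0.5,0.02,0],"angular":[0,0,0]}]' >/dev/null
python3 -m pendant '[{"delta_pos":[-0.5,0.02,0],"angular":[0,0,0]},{"delta_pos":[-0.5,0.02,0],"angular":[0,0,0]},{"delta_pos":[-0.3,0.02,0],"angular":[0,0,0]},{"delta_pos":[-0.15,0.02,0],"angular":[0,0,0]},{"delta_pos":[0,0,0],"angular":[0,0,0]}]' >/dev/null
python3 -m pendant '[{"delta_pos":[0,0,0],"angular":[0,0,0]},{"delta_pos":[0,0,0],"angular":[0,0,0]}]' >/dev/null
python3 -c "
from h import *
goto(.5276,-.048,.047,93.1)"
```

```text
t 8.62 pos [0.4885 0.327  0.136 ] shift(now axes) [-6.275  0.323 -0.061] turn [-0.015  0.008 -0.012] F [-0.2 -0.4 -3.5] w 0.136 ff 30.0
t 10.75 pos [ 0.5237 -0.0215  0.1372] shift(now axes) [-0.446  0.041  1.504] turn [-0.001 -0.002  0.009] F [-0.   1.  -3.8] w 0.129 ff 30.0
```

```bash
python3 -m pendant '[{"delta_pos":[-0.15,0.02,0.2],"angular":[0,0,0]},{"delta_pos":[-0.15,0.02,0.35],"angular":[0,0,0]},{"delta_pos":[0,0,0.35],"angular":[0,0,0]},{"delta_pos":[0,0,0.2],"angular":[0,0,0]},{"delta_pos":[0,0,0],"angular":[0,0,0]}]' >/dev/null
python3 -m pendant '[{"delta_pos":[0,0,0],"angular":[0,0,0]}]' >/dev/null
python3 - <<'E'
from h import *
from workcell import ctrl
import cv2
goto(.527,-.040,.0462,93.1)
i=ctrl.get_image("side");o=ctrl.get_obs();p=np.array(o["tool_pos"]);R=np.array(o["tool_rot"])
th=np.arctan2(-R[1,0],-R[0,0]);b=p[2]-.0262
im=i["pixels"][:,:,::-1].copy()
im=cv2.resize(im,None,fx=4,fy=4,interpolation=2)
def dl(L,pose,col,closed=True):
    q=proj(i,place(pose,L)); q=((q+.5)*4-.5).round().astype(int); cv2.polylines(im,[q],closed,col,1)
tp=[p[0]+.0017*np.cos(th),p[1]+.0017*np.sin(th),th]
dl([(.075,.055,b+.012),(.075,-.055,b+.012),(-.075,-.055,b+.012),(-.075,.055,b+.012)],tp,(0,255,255))
d=[.5378,-.2346,np.radians(-86.88)]
dl([(-.1,.085,.02),(-.1,-.085,.02),(-.27,-.085,.02),(-.27,.085,.02)],d,(0,0,255))
dl([(-.1,.061,.032),(-.25,.075,.032)],d,(0,255,0),False);dl([(-.1,-.061,.032),(-.25,-.075,.032)],d,(0,255,0),False)
cv2.imwrite("pics/g3.png",im[480:1080,1080:1780])
E
```

```text
t 11.5 pos [ 0.5278 -0.0401  0.0718] shift(now axes) [ 0.003 -0.014  0.427] turn [0.007 0.001 0.002] F [ 0.3  0.1 -3.8] w 0.13 ff 30.0
```

View pics/g3.png

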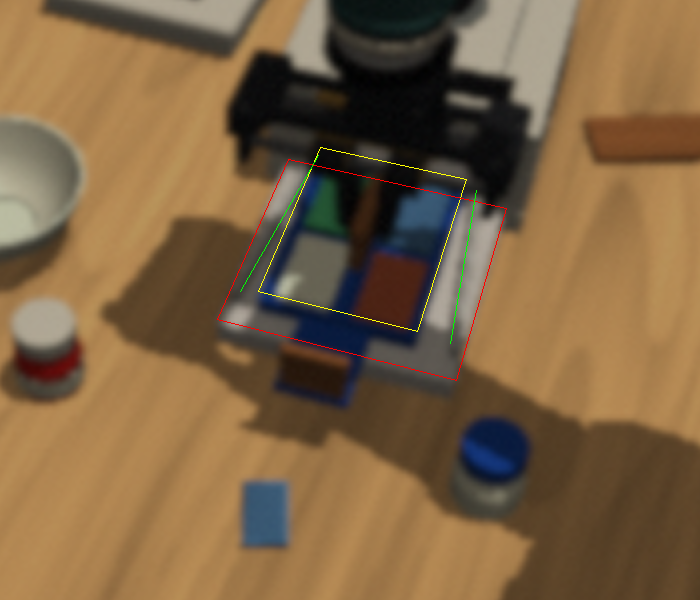

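The shelf outline (red) matches, and the tray sits centred between the rails (green). Its rear edge, at (415,345), hangs a few mm below the yellow prediction, so the tail is slightly low. I'll lower slowly and watch the force.

```bash
python3 -m pendant '[{"delta_pos":[0,0,0.08],"angular":[0,0,0]},{"delta_pos":[0,0,0.07],"angular":[0,0,0]},{"delta_pos":[0,0,0.05],"angular":[0,0,0]},{"delta_pos":[0,0,0.05],"angular":[0,0,0]},{"delta_pos":[0,0,0],"angular":[0,0,0]}]' | egrep 'pos|force'
python3 -m pendant '[{"delta_pos":[0,0,0.05],"angular":[0,0,0]},{"delta_pos":[0,0,0.04],"angular":[0,0,0]},{"delta_pos":[0,0,0],"angular":[0,0,0]}]'| egrep 'pos|force'
python3 -m pendant '[{"delta_pos":[0,0,0.04],"angular":[0,0,0]},{"delta_pos":[0,0,0],"angular":[0,0,0]}]'| egrep 'pos|force'
```

```text
tool_pos: [0.5269, -0.04, 0.0559]
wrist_force: [0.0, -0.3, -4.8]
finger_force: 30.0
tool_pos: [0.5269, -0.0401, 0.0506]
wrist_force: [-0.2, 1.0, -5.3]
finger_force: 30.0
tool_pos: [0.527, -0.0401, 0.0483]
wrist_force: [-0.1, -0.7, -4.7]
finger_force: 30.0
```

```bash
python3 -m pendant '[{"delta_pos":[0,0,0.03],"angular":[0,0,0]},{"delta_pos":[0,0,0],"angular":[0,0,0]}]'| egrep 'pos|force'
python3 -m pendant '[{"delta_pos":[0,0,0.025],"angular":[0,0,0]},{"delta_pos":[0,0,0],"angular":[0,0,0]}]'| egrep 'pos|force'
python3 - <<'E'
from workcell import ctrl
import cv2
a=ctrl.get_image("side")["pixels"][140:240,290:430,::-1]
cv2.imwrite("pics/g4.png",cv2.resize(a,None,fx=5,fy=5,interpolation=2))
E
```

```text
tool_pos: [0.5271, -0.0401, 0.0466]
wrist_force: [0.1, -0.4, -4.3]
finger_force: 30.0
tool_pos: [0.5273, -0.0401, 0.0462]
wrist_force: [-3.9, -1.0, 5.4]
finger_force: 30.0
```

View pics/g4.png

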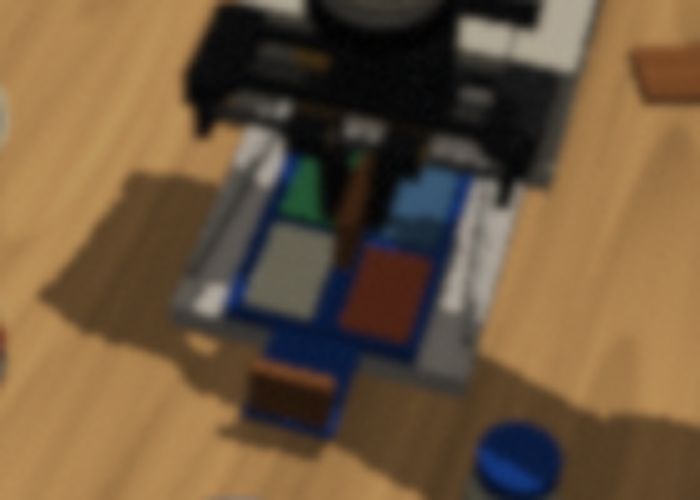

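The tray is down flat on the shelf between the rails, with the handle (290,390) outward and all tiles in. The contact force reversed to +5 N. Releasing and rising.

```bash
python3 -m pendant '[{"delta_pos":[0,0,0],"angular":[0,0,0]},{"delta_pos":[0,0,0],"angular":[0,0,0]},{"delta_pos":[0,0,0],"angular":[0,0,0]},{"delta_pos":[0,0,0],"angular":[0,0,0]}]' -0.4
python3 -m pendant '[{"delta_pos":[0,0,-0.1],"angular":[0,0,0]},{"delta_pos":[0,0,-0.4],"angular":[0,0,0]},{"delta_pos":[0,0,-0.5],"angular":[0,0,0]},{"delta_pos":[0,0,-0.3],"angular":[0,0,0]},{"delta_pos":[0,0,0],"angular":[0,0,0]}]' | egrep 'pos|force|width'
python3 -c "
from h import *
# behind handle: tray origin est y -.042 -> handle outer y ~ +.093, tcp 30 mm further
goto(.520,.135,.12,93.1)"
```

```text
clock: 13.85
tool_pos: [0.5273, -0.0401, 0.0452]
tool_rot: [[-0.054, 0.999, 0.0], [0.999, 0.054, -0.0], [-0.0, 0.0, -1.0]]
wrist_force: [0.4, 0.1, 0.8]
gripper_width: 0.562
finger_force: 0.0
tool_pos: [0.5286, -0.0403, 0.1251]
wrist_force: [-0.1, 0.2, -1.0]
gripper_width: 0.698
finger_force: 0.0
t 14.47 pos [ 0.5286 -0.0403  0.1251] shift(now axes) [2.925 0.014 0.082] turn [0.027 0.005 0.001] F [-0.1  0.2 -1. ] w 0.698 ff 0.0
```

```bash
python3 -m pendant '[{"delta_pos":[0.4,0,0],"angular":[0,0,0]},{"delta_pos":[0.7,0,0],"angular":[0,0,0]},{"delta_pos":[0.8,0,0],"angular":[0,0,0]},{"delta_pos":[0.7,0,0],"angular":[0,0,0]},{"delta_pos":[0.4,-0.03,0],"angular":[0,0,0]}]' 1 >/dev/null
python3 -m pendant '[{"delta_pos":[0,0,0],"angular":[0,0,0]},{"delta_pos":[0,0,0],"angular":[0,0,0]}]' >/dev/null
python3 - <<'E'
from h import *
from workcell import ctrl
import cv2
goto(.518,.135,.038,93.1)
a=ctrl.get_image("side");b=ctrl.get_image("top")
np.savez("side5.npz",**a)
A=cv2.resize(a["pixels"][140:240,290:430,::-1],None,fx=5,fy=5,interpolation=2)
cv2.imwrite("pics/g5.png",A)
E
```

```text
t 15.35 pos [0.515  0.139  0.1222] shift(now axes) [-0.068  0.048  1.404] turn [-0.012  0.005  0.003] F [ 0.  -0.8 -0.6] w 0.006 ff 0.0
```

View pics/g5.png

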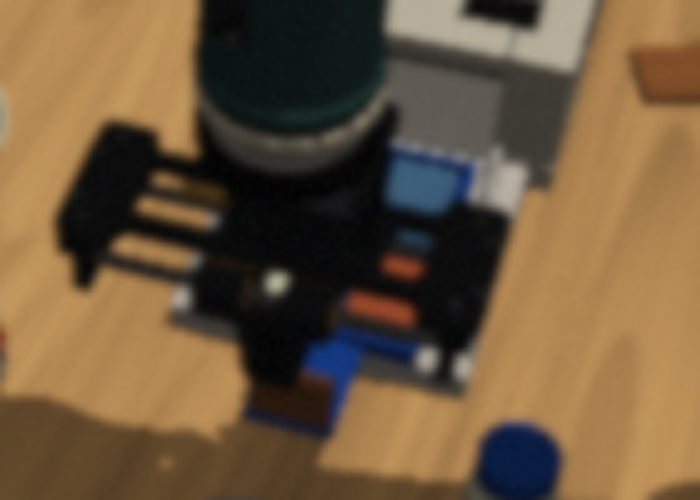

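The tray is on the shelf just before the mouth, with its nose-right corner near (470,160), rear-right near (413,360) and tongue end at (245,417)–(330,437). I'll estimate its pose from these.

```bash
python3 - <<'E'
from h import *
c=dict(np.load("side5.npz"))
for n,u,z in(("noseR",(472,162),.032),("rearR",(415,358),.032),("tongueL",(245,417),.02),("tongueR",(330,437),.02)):
    q=ray(c,crop([u],(290,140))[0],z); e=q[:2]-[.5378,-.2346];a=np.radians(-86.88)
    print(n,q.round(4),"dryer frame",np.round([np.cos(a)*e[0]+np.sin(a)*e[1],-np.sin(a)*e[0]+np.cos(a)*e[1]],4))
E
```

```text
noseR [ 0.4787 -0.1134  0.032 ] dryer frame [-0.1242 -0.0524]
rearR [0.4674 0.0396 0.032 ] dryer frame [-0.2776 -0.0554]
tongueL [0.5414 0.1012 0.02  ] dryer frame [-0.3351  0.0219]
tongueR [0.4953 0.0971 0.02  ] dryer frame [-0.3335 -0.0244]
```

Tray origin is about 175 mm before home, y within 2 mm and parallel. Lowering behind the handle.

```bash
python3 -m pendant '[{"delta_pos":[0,0.04,0.3],"angular":[0,0,0]},{"delta_pos":[0,0,0.4],"angular":[0,0,0]},{"delta_pos":[0,0,0.4],"angular":[0,0,0]},{"delta_pos":[0,0,0.25],"angular":[0,0,0]},{"delta_pos":[0,0,0],"angular":[0,0,0]}]' | egrep 'pos|force'
python3 -m pendant '[{"delta_pos":[-0.15,0,0],"angular":[0,0,0]},{"delta_pos":[-0.15,0,0],"angular":[0,0,0]},{"delta_pos":[-0.1,0,0],"angular":[0,0,0]},{"delta_pos":[-0.1,0,0],"angular":[0,0,0]},{"delta_pos":[-0.1,0,0],"angular":[0,0,0]}]'| egrep 'pos|force'
```

```text
tool_pos: [0.5166, 0.139, 0.0403]
wrist_force: [-0.8, -0.9, -0.5]
finger_force: 0.0
tool_pos: [0.5203, 0.1038, 0.0426]
wrist_force: [0.2, 3.9, 0.7]
finger_force: 1.8
```

```bash
python3 -m pendant '[{"delta_pos":[-0.15,0,0],"angular":[0,0,0]},{"delta_pos":[-0.15,0,0],"angular":[0,0,0]},{"delta_pos":[-0.15,0,0],"angular":[0,0,0]},{"delta_pos":[-0.15,0,0],"angular":[0,0,0]},{"delta_pos":[-0.15,0,0],"angular":[0,0,0]}]'| egrep 'pos|force'
python3 -m pendant '[{"delta_pos":[-0.15,0,0],"angular":[0,0,0]},{"delta_pos":[-0.15,0,0],"angular":[0,0,0]},{"delta_pos":[-0.15,0,0],"angular":[0,0,0]},{"delta_pos":[-0.15,0,0],"angular":[0,0,0]},{"delta_pos":[-0.15,0,0],"angular":[0,0,0]}]'| egrep 'pos|force'
python3 -m pendant '[{"delta_pos":[-0.15,0,0],"angular":[0,0,0]},{"delta_pos":[-0.15,0,0],"angular":[0,0,0]},{"delta_pos":[-0.15,0,0],"angular":[0,0,0]},{"delta_pos":[-0.15,0,0],"angular":[0,0,0]},{"delta_pos":[0,0,0],"angular":[0,0,0]}]'| egrep 'pos|force'
```

```text
tool_pos: [0.5228, 0.0585, 0.0426]
wrist_force: [-0.7, 5.3, 3.6]
finger_force: 2.6
tool_pos: [0.5251, 0.0136, 0.0426]
wrist_force: [-0.5, 5.8, 2.8]
finger_force: 2.8
tool_pos: [0.5266, -0.0233, 0.0421]
wrist_force: [-0.1, -0.7, 0.4]
finger_force: 0.0
```

```bash
python3 -m pendant '[{"delta_pos":[-0.1,0,0],"angular":[0,0,0]},{"delta_pos":[-0.1,0,0],"angular":[0,0,0]},{"delta_pos":[-0.1,0,0],"angular":[0,0,0]},{"delta_pos":[-0.1,0,0],"angular":[0,0,0]},{"delta_pos":[-0.08,0,0],"angular":[0,0,0]}]'| egrep 'pos|force'
python3 -m pendant '[{"delta_pos":[-0.05,0,0],"angular":[0,0,0]},{"delta_pos":[-0.04,0,0],"angular":[0,0,0]},{"delta_pos":[-0.04,0,0],"angular":[0,0,0]}]'| egrep 'pos|force'
python3 -m pendant '[{"delta_pos":[-0.03,0,0],"angular":[0,0,0]},{"delta_pos":[-0.03,0,0],"angular":[0,0,0]}]'| egrep 'pos|force'
```

```text
tool_pos: [0.5282, -0.0513, 0.0421]
wrist_force: [-1.0, 4.0, 1.4]
finger_force: 1.9
tool_pos: [0.5286, -0.0588, 0.0421]
wrist_force: [0.1, 4.1, 0.1]
finger_force: 1.6
tool_pos: [0.5288, -0.0623, 0.042]
wrist_force: [-0.5, 2.7, -0.5]
finger_force: 1.4
```

```bash
python3 -m pendant '[{"delta_pos":[-0.03,0,0],"angular":[0,0,0]},{"delta_pos":[-0.03,0,0],"angular":[0,0,0]}]'| egrep 'pos|force'
python3 -m pendant '[{"delta_pos":[-0.03,0,0],"angular":[0,0,0]},{"delta_pos":[-0.02,0,0],"angular":[0,0,0]}]'| egrep 'pos|force'
```

```text
tool_pos: [0.5286, -0.0641, 0.0421]
wrist_force: [-1.4, 14.5, 1.8]
finger_force: 7.2
tool_pos: [0.5283, -0.0643, 0.0421]
wrist_force: [-2.4, 24.8, 5.9]
finger_force: 12.2
```

A firm stop came at y = -0.064, as predicted for the back stop (-0.066). I'll back off, rise and check from above.

```bash
python3 -m pendant '[{"delta_pos":[0.2,0,0],"angular":[0,0,0]},{"delta_pos":[0.3,0,0],"angular":[0,0,0]},{"delta_pos":[0.2,0,-0.4],"angular":[0,0,0]},{"delta_pos":[0,0,-0.8],"angular":[0,0,0]},{"delta_pos":[0,0,-0.8],"angular":[0,0,0]}]'| egrep 'pos|force'
python3 -m pendant '[{"delta_pos":[0,0,-0.6],"angular":[0,0,0]},{"delta_pos":[0.5,0,0],"angular":[0,0,0]},{"delta_pos":[0.8,0,0],"angular":[0,0,0]},{"delta_pos":[0.5,0,0],"angular":[0,0,0]},{"delta_pos":[0,0,0],"angular":[0,0,0]}]' -0.2| egrep 'pos|force'
python3 - <<'E'
from h import *
from workcell import ctrl
import cv2
goto(.5394,-.2615,.122,93.1)
a=ctrl.get_image("side");b=ctrl.get_image("top")
np.savez("side6.npz",**a);np.savez("top6.npz",**b)
A=cv2.resize(a["pixels"][90:220,310:430,::-1],(400,433),interpolation=2)
B=cv2.resize(b["pixels"][160:260,390:482,::-1],(400,433),interpolation=2)
cv2.imwrite("pics/g6.png",np.hstack([A,B]))
E
```

```text
tool_pos: [0.5266, -0.0265, 0.1631]
wrist_force: [0.7, 0.2, 0.2]
finger_force: 0.0
tool_pos: [0.521, 0.0826, 0.1983]
wrist_force: [-0.2, -0.1, -0.4]
finger_force: 0.0
t 21.57 pos [0.521  0.0826 0.1983] shift(now axes) [-5.742 -0.024  1.274] turn [0.003 0.004 0.024] F [-0.2 -0.1 -0.4] w 0.545 ff 0.0
```

View pics/g6.png

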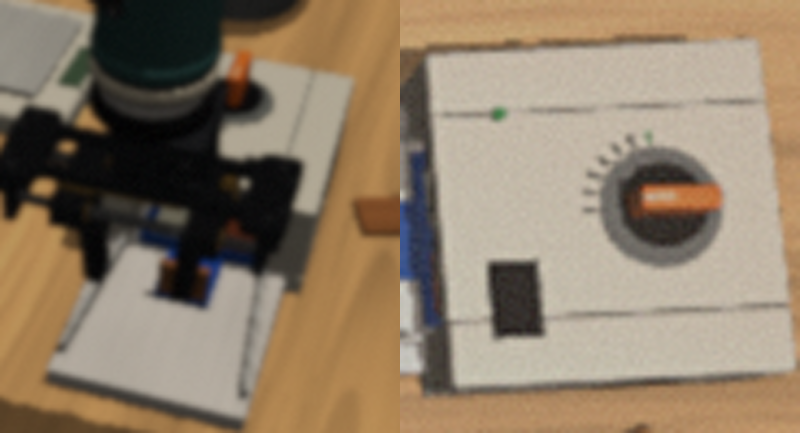

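The side crop shows the tray inside the mouth, with the tongue end at about (150,293)–(208,306). The top crop shows the knob bar at (680,198), still at 0. I'll check the tray numerically.

```bash
python3 - <<'E'
from h import *
import cv2
c=dict(np.load("side6.npz"));t=dict(np.load("top6.npz"))
a=np.radians(-86.88)
def dr(q): e=q[:2]-[.5378,-.2346];return np.round([np.cos(a)*e[0]+np.sin(a)*e[1],-np.sin(a)*e[0]+np.cos(a)*e[1]],4)
for u in((150,293),(208,306)):
    print("tongue",dr(ray(c,crop([u],(310,90),400/120)[0],.02)))
# blue in top view: project all blue pixels to rim height .032
h=cv2.cvtColor(t["pixels"],cv2.COLOR_RGB2HSV)
m=(h[...,0]>105)&(h[...,0]<130)&(h[...,1]>120)
ys,xs=np.nonzero(m[170:260,330:420]);q=np.array([dr(ray(t,(x+330,y+170),.032)) for x,y in zip(xs,ys)])
print(len(q),"blue x range",q.min(0),q.max(0)); 
w=q[np.abs(q[:,1])>.03];print("rear rim edge x (|y|>30mm)",len(w),np.percentile(w[:,0],[2,10,50,90]) if len(w) else None, w[:,1].min(),w[:,1].max())
# predicted pixels of front face edges for comparison
P=place([.5378,-.2346,a],[(-.1,0.04,.1),(-.1,0.04,.032),(-.16,.04,.02)]);print(proj(t,P).round(1).tolist())
E
```

```text
tongue [-0.1616  0.026 ]
tongue [-0.1609 -0.0264]
264 blue x range [-0.1602 -0.0487] [-0.0952  0.0469]
rear rim edge x (|y|>30mm) 7 [-0.098016 -0.09768  -0.097    -0.09532 ] -0.0487 0.0469
[[397.1, 194.9], [392.4, 199.6], [369.9, 201.3]]
```

The tongue end (-161 mm) and rear rim (-98 to -100 mm) agree with fully home to within about 2 mm. Now the knob.

```bash
python3 -m pendant '[{"delta_pos":[-0.5,0,0],"angular":[0,0,0]},{"delta_pos":[-0.8,0,0],"angular":[0,0,0]},{"delta_pos":[-0.8,0,0],"angular":[0,0,0]},{"delta_pos":[-0.8,0,0],"angular":[0,0,0]},{"delta_pos":[-0.8,0,0],"angular":[0,0,0]}]'>/dev/null
python3 -m pendant '[{"delta_pos":[-0.8,0,0],"angular":[0,0,0]},{"delta_pos":[-0.8,0,0],"angular":[0,0,0]},{"delta_pos":[-0.4,0,0],"angular":[0,0,0]},{"delta_pos":[0,0,0],"angular":[0,0,0]},{"delta_pos":[0,0,0],"angular":[0,0,0]}]'>/dev/null
python3 -c "
from h import *
goto(.5394,-.2615,.117,93.1)"
```

```text
t 22.93 pos [ 0.5394 -0.2599  0.1979] shift(now axes) [-0.028 -0.     1.349] turn [-0.004 -0.007 -0.001] F [-0.7  0.5 -0.2] w 0.597 ff 0.0
```

```bash
python3 -m pendant '[{"delta_pos":[-0.03,0,0.4],"angular":[0,0,0]},{"delta_pos":[0,0,0.4],"angular":[0,0,0]},{"delta_pos":[0,0,0.3],"angular":[0,0,0]},{"delta_pos":[0,0,0.2],"angular":[0,0,0]},{"delta_pos":[0,0,0],"angular":[0,0,0]}]'| egrep 'pos|force'
python3 -m pendant '[{"delta_pos":[0,0,0],"angular":[0,0,0]},{"delta_pos":[0,0,0],"angular":[0,0,0]},{"delta_pos":[0,0,0],"angular":[0,0,0]},{"delta_pos":[0,0,0],"angular":[0,0,0]},{"delta_pos":[0,0,0],"angular":[0,0,0]}]' 1
python3 -m pendant '[{"delta_pos":[0,0,0],"angular":[0,0,0]}]'| egrep 'pos|force|width'
```

```text
tool_pos: [0.5393, -0.2615, 0.1192]
wrist_force: [1.0, 0.5, 0.3]
finger_force: 0.0
clock: 24.18
tool_pos: [0.5415, -0.2624, 0.1208]
tool_rot: [[-0.054, 0.999, 0.004], [0.999, 0.054, -0.0], [-0.001, 0.004, -1.0]]
wrist_force: [4.5, 0.5, -1.0]
gripper_width: 0.155
finger_force: 30.0
tool_pos: [0.5415, -0.2624, 0.1208]
wrist_force: [5.7, 0.1, -1.0]
gripper_width: 0.156
finger_force: 30.0
```

The grip holds 13.7 mm (bar 14 mm). I'll relieve the 2 mm side offset, then turn clockwise.

```bash
python3 -m pendant '[{"delta_pos":[0,0.035,0],"angular":[0,0,0]},{"delta_pos":[0,0,0],"angular":[0,0,0.5]},{"delta_pos":[0,0,0],"angular":[0,0,0.5]},{"delta_pos":[0,0,0],"angular":[0,0,0.5]},{"delta_pos":[0,0,0],"angular":[0,0,0.5]}]'
python3 -c "
from workcell import ctrl;print(ctrl.get_obs()['wrist_torque'])"
```

```text
clock: 24.92
tool_pos: [0.5421, -0.2624, 0.1207]
tool_rot: [[0.225, 0.974, 0.0], [0.974, -0.225, -0.0], [-0.0, 0.0, -1.0]]
wrist_force: [1.3, 1.0, 1.6]
gripper_width: 0.153
finger_force: 30.0
[ 0.01695294 -0.18796288  0.21332005]
```

```bash
python3 -m pendant '[{"delta_pos":[0,0,0],"angular":[0,0,0.7]},{"delta_pos":[0,0,0],"angular":[0,0,0.7]},{"delta_pos":[0,0,0],"angular":[0,0,0.7]},{"delta_pos":[0,0,0],"angular":[0,0,0.7]},{"delta_pos":[0,0,0],"angular":[0,0,0.7]}]'|egrep 'pos|force|width'
python3 -m pendant '[{"delta_pos":[0,0,0],"angular":[0,0,0.8]},{"delta_pos":[0,0,0],"angular":[0,0,0.8]},{"delta_pos":[0,0,0],"angular":[0,0,0.8]},{"delta_pos":[0,0,0],"angular":[0,0,0.8]},{"delta_pos":[0,0,0],"angular":[0,0,0.8]}]'|egrep 'pos|force|width'
python3 -m pendant '[{"delta_pos":[0,0,0],"angular":[0,0,0.8]},{"delta_pos":[0,0,0],"angular":[0,0,0.2]},{"delta_pos":[0,0,0],"angular":[0,0,0]},{"delta_pos":[0,0,0],"angular":[0,0,0]}]'|egrep 'pos|rot|force|width'
python3 -c "
from workcell import ctrl;print(ctrl.get_obs()['wrist_torque'])"
```

```text
tool_pos: [0.5429, -0.2628, 0.1208]
wrist_force: [3.1, -2.4, -0.9]
gripper_width: 0.154
finger_force: 30.0
tool_pos: [0.5434, -0.2636, 0.1208]
wrist_force: [5.0, -4.1, -2.0]
gripper_width: 0.155
finger_force: 30.0
tool_pos: [0.5435, -0.2639, 0.1208]
tool_rot: [[0.987, 0.158, 0.004], [0.158, -0.987, -0.003], [0.003, 0.004, -1.0]]
wrist_force: [3.8, -4.3, -2.4]
gripper_width: 0.157
finger_force: 30.0
[-0.55827268 -0.6747338  -0.08079709]
```

Turned 84° (1.47 rad) and the torque reversed, so it is past the detent. Releasing, rising and moving clear.

```bash
python3 -m pendant '[{"delta_pos":[0,0,0],"angular":[0,0,0]},{"delta_pos":[0,0,0],"angular":[0,0,0]},{"delta_pos":[0,0,0],"angular":[0,0,0]},{"delta_pos":[0,0,0],"angular":[0,0,0]}]' -0.4 |egrep 'pos|force|width'
python3 -m pendant '[{"delta_pos":[0,0,-0.3],"angular":[0,0,0]},{"delta_pos":[0,0,-0.7],"angular":[0,0,0]},{"delta_pos":[0,0,-0.7],"angular":[0,0,0]},{"delta_pos":[0,0,-0.4],"angular":[0,0,0]},{"delta_pos":[0,0.5,0],"angular":[0,0,0]}]' >/dev/null
python3 -m pendant '[{"delta_pos":[0,0.8,0],"angular":[0,0,0]},{"delta_pos":[0,0.8,0],"angular":[0,0,0]},{"delta_pos":[0,0.5,0],"angular":[0,0,0]},{"delta_pos":[0,0,0],"angular":[0,0,0]},{"delta_pos":[0,0,0],"angular":[0,0,0]}]'|egrep 'clock|pos|force|width'
python3 - <<'E'
from h import *
from workcell import ctrl
import cv2
a=np.radians(-86.88)
def dr(q): e=q[:2]-[.5378,-.2346];return np.round([np.cos(a)*e[0]+np.sin(a)*e[1],-np.sin(a)*e[0]+np.cos(a)*e[1]],4)
t=ctrl.get_image("top");h=cv2.cvtColor(t["pixels"],cv2.COLOR_RGB2HSV)
m=((h[...,0]<18)&(h[...,1]>170)&(h[...,2]>130)).astype(np.uint8);m[:160]=0;m[260:]=0;m[:,:400]=0;m[:,480:]=0
ys,xs=np.nonzero(m);print("orange",len(xs))
q=np.array([dr(ray(t,(x,y),.141)) for x,y in zip(xs,ys)]);print(q.mean(0),q.min(0),q.max(0))
v=np.linalg.svd(q-q.mean(0))[2][0];print("bar dir deg",np.degrees(np.arctan2(v[1],v[0])))
b=(h[...,0]>105)&(h[...,0]<130)&(h[...,1]>120)
ys,xs=np.nonzero(b[170:260,330:420]);q=np.array([dr(ray(t,(x+330,y+170),.032)) for x,y in zip(xs,ys)]);w=q[np.abs(q[:,1])>.03]
print("blue",q.min(0),q.max(0),np.median(w[:,0]) if len(w) else None)
E
```

```text
tool_pos: [0.5417, -0.2621, 0.1201]
wrist_force: [-0.2, -0.0, -0.3]
gripper_width: 0.586
finger_force: 0.0
clock: 28.42
tool_pos: [0.5666, -0.4156, 0.2469]
wrist_force: [0.1, 0.2, 0.2]
gripper_width: 0.703
finger_force: 0.0
orange 3
[ 0.03153333 -0.01146667] [ 0.0299 -0.0164] [ 0.0329 -0.0066]
bar dir deg -96.76815916253797
blue [-0.1495 -0.0541] [-0.0949  0.0496] -0.09540000000000001
```

```bash
python3 - <<'E'
from h import *
from workcell import ctrl
import cv2
a=np.radians(-86.88)
def dr(q): e=q[:2]-[.5378,-.2346];return np.round([np.cos(a)*e[0]+np.sin(a)*e[1],-np.sin(a)*e[0]+np.cos(a)*e[1]],4)
t=ctrl.get_image("top");h=cv2.cvtColor(t["pixels"],cv2.COLOR_RGB2HSV)
for V in(40,60,90):
    m=(h[...,0]<20)&(h[...,1]>140)&(h[...,2]>V);ys,xs=np.nonzero(m[185:230,432:475])
    q=np.array([dr(ray(t,(x+432,y+185),.141)) for x,y in zip(xs,ys)])
    v=np.linalg.svd(q-q.mean(0))[2][0];print(V,len(q),q.mean(0),np.ptp(q,0),np.degrees(np.arctan2(v[1],v[0])))
E
```

```text
40 145 [ 0.02562966 -0.00295586] [0.027  0.0446] -84.22257490069825
60 138 [ 0.02602899 -0.00275507] [0.0234 0.0446] -84.17581965744803
90 79 [ 0.02970127 -0.00208861] [0.0147 0.0424] -83.64139488234274
```

The bar now lies at -84° (1.47 rad), which is in the notch. The tray is still home and the robot is clear, so I'm handing in.

```bash
python3 -c "
from workcell import ctrl
print(ctrl.finish_job())"
```

```text
the job is handed in; nothing more can be done
None
```

I handed the job in at about 28 s: by my measurements the tray is fully home to within about 2 mm and the knob rests in its notch at about 1.47 rad. The robot is clear; I never re-measured the bystanders or the tiles after the push, and the hand-in gave no verdict.

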